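Transfer a row of sample bottles in reverse order

TASK

Move all four bottles from the full rack into the empty rack in reverse order: counting wells from each rack's own carrying-loop end, the bottle from the first well of the full rack goes into the last well of the empty rack, the second into the third, and so on. Each bottle ends standing upright and released on the floor of its well; never tip a bottle over on the way, and leave the beaker, the green box and the big bottle where they are.

Things in the scene. Friction and masses are not known exactly. Their poses are not given: they have to be found in the camera images.
- full_rack: Rack holding the bottles at the start. Fixed tray 66 x 228 x 6 mm with four white open wells in a row along its y axis, at x = 0, y = -82.5, -27.5, 27.5, 82.5 mm. Wells: 49 mm square inside, walls 3 mm, floor 9 mm and rim 30 mm above the origin. Low black carrying loop (56 mm wide, 13 mm high) sticks out 42 mm at the +y end only. Origin: centre of tray's underside, z up.
- empty_rack: Rack empty at the start, to be filled. Fixed tray 66 x 228 x 6 mm with four white open wells in a row along its y axis, at x = 0, y = -82.5, -27.5, 27.5, 82.5 mm. Wells: 49 mm square inside, walls 3 mm, floor 9 mm and rim 30 mm above the origin. Low black carrying loop (56 mm wide, 13 mm high) sticks out 42 mm at the +y end only. Origin: centre of tray's underside, z up.
- tall: Tall straight amber bottle, 100 mm tall, body 28 mm across, ribbed blue screw cap 31 mm across over its top 22 mm. Origin: centre of its underside, z up along its axis. 50 to 100 g. Starts upright, loose, in a well of the full rack (up to 5 mm off centre).
- dropper: Amber dropper bottle, 92 mm tall in all: body 30 mm across up to 44 mm, then a shoulder, a ribbed blue collar 24 mm across from 57 to 80 mm, and a dark rubber teat 18 mm across on top, rounded off in its last 4 mm. Origin: centre of its underside, z up along its axis. 50 to 100 g. Starts upright, loose, in a well of the full rack (up to 5 mm off centre).
- conical: Amber conical flask, 84 mm tall: 33 mm across at the foot, narrowing to 20 mm at 46 mm, ribbed blue screw cap 26 mm across over its top 24 mm. Origin: centre of its underside, z up along its axis. 50 to 100 g. Starts upright, loose, in a well of the full rack (up to 5 mm off centre).
- jar: Squat amber jar, 76 mm tall, body 32 mm across, ribbed blue screw cap 35 mm across over its top 18 mm. Origin: centre of its underside, z up along its axis. 50 to 100 g. Starts upright, loose, in a well of the full rack (up to 5 mm off centre).
- well_tall: The well of the full rack in which the tall bottle stands at the start: white, open, 55 mm square outside, 49 mm inside, 24 mm tall, floor 3 mm thick. Fixed; stays behind empty and so marks where that bottle came from. Origin: centre of its underside.
- well_dropper: The well of the full rack in which the dropper bottle stands at the start: white, open, 55 mm square outside, 49 mm inside, 24 mm tall, floor 3 mm thick. Fixed; stays behind empty and so marks where that bottle came from. Origin: centre of its underside.
- well_conical: The well of the full rack in which the conical flask stands at the start: white, open, 55 mm square outside, 49 mm inside, 24 mm tall, floor 3 mm thick. Fixed; stays behind empty and so marks where that bottle came from. Origin: centre of its underside.
- well_jar: The well of the full rack in which the squat jar stands at the start: white, open, 55 mm square outside, 49 mm inside, 24 mm tall, floor 3 mm thick. Fixed; stays behind empty and so marks where that bottle came from. Origin: centre of its underside.
- beaker: Bystander: glass beaker 66 mm across, 85 mm tall. Origin: centre of its underside.
- tip_box: Bystander: closed pipette-tip box 120 x 85 mm, 74 mm tall, green with a white lid. Origin: centre of its underside.
- buffer_bottle: Bystander: glass bottle 70 mm across, 150 mm tall, blue cap. Origin: centre of its underside.

How it is judged (in metres and radians):
At the end, for the whole second after the job is handed in: Counted from the loop ends, each bottle stands in the empty rack's well 5 minus the number of the well it came from: axis within 14 mm of the well's centre each way (anywhere inside counts), underside within 6 mm of its floor, tilt under 0.12 rad, at rest (((y of well_tall in the frame of full_rack between -0.0925 and -0.0725 m and y of tall in the frame of empty_rack between 0.0685 and 0.0965 m) or (y of well_tall in the frame of full_rack between -0.0375 and -0.0175 m and y of tall in the frame of empty_rack between 0.0135 and 0.0415 m) or (y of well_tall in the frame of full_rack between 0.0175 and 0.0375 m and y of tall in the frame of empty_rack between -0.0415 and -0.0135 m) or (y of well_tall in the frame of full_rack between 0.0725 and 0.0925 m and y of tall in the frame of empty_rack between -0.0965 and -0.0685 m)) and x of tall in the frame of empty_rack between -0.014 and 0.014 m and z of tall in the frame of empty_rack between 0.003 and 0.015 m and angle between each of tall, dropper, conical, jar's own z axis and vertical below 0.12 rad and linear speed of each of tall, dropper, conical, jar below 0.02 m/s and angular speed of each of tall, dropper, conical, jar below 0.3 rad/s and ((y of well_dropper in the frame of full_rack between -0.0925 and -0.0725 m and y of dropper in the frame of empty_rack between 0.0685 and 0.0965 m) or (y of well_dropper in the frame of full_rack between -0.0375 and -0.0175 m and y of dropper in the frame of empty_rack between 0.0135 and 0.0415 m) or (y of well_dropper in the frame of full_rack between 0.0175 and 0.0375 m and y of dropper in the frame of empty_rack between -0.0415 and -0.0135 m) or (y of well_dropper in the frame of full_rack between 0.0725 and 0.0925 m and y of dropper in the frame of empty_rack between -0.0965 and -0.0685 m)) and x of dropper in the frame of empty_rack between -0.014 and 0.014 m and z of dropper in the frame of empty_rack between 0.003 and 0.015 m and ((y of well_conical in the frame of full_rack between -0.0925 and -0.0725 m and y of conical in the frame of empty_rack between 0.0685 and 0.0965 m) or (y of well_conical in the frame of full_rack between -0.0375 and -0.0175 m and y of conical in the frame of empty_rack between 0.0135 and 0.0415 m) or (y of well_conical in the frame of full_rack between 0.0175 and 0.0375 m and y of conical in the frame of empty_rack between -0.0415 and -0.0135 m) or (y of well_conical in the frame of full_rack between 0.0725 and 0.0925 m and y of conical in the frame of empty_rack between -0.0965 and -0.0685 m)) and x of conical in the frame of empty_rack between -0.014 and 0.014 m and z of conical in the frame of empty_rack between 0.003 and 0.015 m and ((y of well_jar in the frame of full_rack between -0.0925 and -0.0725 m and y of jar in the frame of empty_rack between 0.0685 and 0.0965 m) or (y of well_jar in the frame of full_rack between -0.0375 and -0.0175 m and y of jar in the frame of empty_rack between 0.0135 and 0.0415 m) or (y of well_jar in the frame of full_rack between 0.0175 and 0.0375 m and y of jar in the frame of empty_rack between -0.0415 and -0.0135 m) or (y of well_jar in the frame of full_rack between 0.0725 and 0.0925 m and y of jar in the frame of empty_rack between -0.0965 and -0.0685 m)) and x of jar in the frame of empty_rack between -0.014 and 0.014 m and z of jar in the frame of empty_rack between 0.003 and 0.015 m); the robot touches nothing.
It fails at once if a bottle is tipped over (more than 0.7 rad from upright) (angle between any of tall, dropper, conical, jar's own z axis and vertical above 0.7 rad).
It fails at once if the beaker, green box or big bottle is moved by more than 20 mm or tipped (distance of any of beaker, tip_box, buffer_bottle from where it was at the start of the episode above 0.02 m or angle between any of beaker, tip_box, buffer_bottle's own z axis and vertical above 0.3 rad).
It also fails if it takes over 112 s, if anything falls off the work surface, if the arm or the gripper's body presses on something with over 40 N, if the wrist force passes 120 N, or if a joint passes its speed limit or range.

ROBOT

A 7-joint arm with a two-finger parallel gripper is mounted at the origin on the work surface. World frame = base frame: x ahead of the robot, y to its left, z up, the work surface at z = 0. Lengths are in m, angles in degrees, forces in N, time in s.
With the tool pointing down it reaches from about 0.425 to 0.875 m from the base axis. Payload 4.7 kg.
Tool frame: the origin (TCP) lies between the finger pads; the fingertips stand 22 mm ahead of it and the grasp point (between the pads) lies 3 mm ahead of it; z points along the fingers, y is the line along which they close (so a half turn about z gives the same grasp; the last joint's range is limited). The gripper opens to 87 mm and grips with 3 to 60 N. Pads are 19 mm wide; open, the fingers measure 117 mm over their backs; the gripper's body (75 mm by 190 mm) begins 51 mm behind the grasp point.
Start: joints at [0.808, 18.392, -4.016, 83.108, 1.295, 78.541, -3.26], TCP at [0.65, -0, 0.245] pointing down, gripper open.
Joint ranges: [-163.93, 163.93], [-17.29, 119.83], [-79.2, 71.16], [3.27, 140.29], [-89.18, 269.18], [5.43, 117.66], [-154.24, 154.24]. Speed limits (degrees/s): [147.25, 147.25, 180, 180, 180, 180, 180].

INTERFACE

Orientations are given as [roll, pitch, yaw] about the fixed x, y, z axes, in that order (R = Rz(yaw) Ry(pitch) Rx(roll)).
In Python, from cell import env gives the robot as it stands.
- The arm moves only by the tool drive_tool, never from a script. Its argument "moves" is a list of rows, each a list of 3 entries, a list of its own where there are three numbers: the shift along the tool's x, y, z in mm, then the turn, a rotation vector about the tool's x, y, z in rad, then the closure, from 0 (fully open) to 1 (shut). In form: [[[x, y, z], [wx, wy, wz], jaw], ...]. A call has 1 to 12 rows; each row shifts and turns the commanded pose from where the row before left it, along the tool's axes as they then stand; what a row does not reach is not made up. A row lasts 1/12 s, in which the tool goes at most 41.7 mm and 7.16 degrees, less where a joint would pass 70% of its speed; a pose out of reach is approached as far as the arm can. A call with a gripper value outside its range is refused whole. The fingers move at their own pace and stop on an object; "newtons" is the grip in N (left out, the last holds). Time passes only in rows, so rows that do not move let the fingers close. It gives the time, the measured TCP pose, the force, the opening and the grip force at its end, in the units of the state.
- env.get_obs(): the state, without advancing time (a new reading comes with each control period).
- env.read_camera(name): name is "scene" or "side" or "wrist"; returns (picture, depth): 480x640x3 uint8, blue, green, red; 480x640 float32, m along the optical axis (not along the pixel's ray), 0 where there is no reading.
- env.get_calibration(name): a dict with "fx", "fy", "cx", "cy" (pixels), "k1" (the pictures are not rectified: a ray, as slopes to the right and down, at radius r is drawn at 1 + k1 r^2 times it, then the intrinsics apply), "T" (4x4, takes a point from camera to world coordinates). Camera axes: x right, y down, z forward; pixel columns grow to the right and rows downward; lengths in m; the calibration is good to about 2 mm. A picture is of the moment at which its call begins: read the wrist's pose just before it. get_calibration takes no time and is no camera call; for the wrist camera it gives the pose at the moment of the call.
- env.sign_off(): hands the job in; it is judged then, once.
The state is a dict: "time_s": time; "qpos": joint angles; "joint_velocities": joint speeds; "effort": joint torques, N m; "tool_pos": TCP position; "tool_rot": TCP orientation; "force": force on the tool from outside, world axes, zero at the start; "wrist_torque": the same for the moment, N m; "grip_width": finger opening in m; "grasp_force": force on a finger pad.
Only numpy, scipy, OpenCV 4.12 (cv2) and the standard library are available. Lean on these libraries where they do the work, as an engineer would, in place of code of your own. Each camera call takes 0.05 s, during which the arm holds its last target. There are 200 camera calls.

## Working session

There is one attempt and no reset: what is moved stays moved. The work goes in short steps, Python scripts to look and compute and a tool call to move; the robot and the scene stay as the last step left them, time stands still between calls to the robot, and variables do not carry over. Pictures are saved under pics/ and viewed, at most 14 in all, crops included, and the job is handed in when it is done.

Besides the shell and the picture viewer there is one more tool, called after "Request:" as name([rows], argument=value, ...), one row to a line, values as JSON. drive_tool: Moves the arm, as the interface text tells. Its arguments: {"type":"object","properties":{"moves":{"type":"array"},"newtons":{"type":"number"}},"required":["moves"]}

```bash
mkdir -p pics; cat > h.py <<'E'
import numpy as np, cv2
from cell import env
def snap(n,f):
    c=env.get_calibration(n); p,d=env.read_camera(n); np.savez('/tmp/'+f,p=p,d=d,**c); cv2.imwrite(f'pics/{f}.png',p); return p,d,c
def world(f):
    z=np.load('/tmp/'+f+'.npz'); d=z['d']; K=np.array([[z['fx'],0,z['cx']],[0,z['fy'],z['cy']],[0,0,1]],float)
    u,v=np.meshgrid(np.arange(640.),np.arange(480.))
    xd=(u-K[0,2])/K[0,0]; yd=(v-K[1,2])/K[1,1]; x,y=xd.copy(),yd.copy()
    for _ in range(20):
        s=1+float(z['k1'])*(x*x+y*y); x,y=xd/s,yd/s
    P=np.stack([x*d,y*d,d],-1)@z['T'][:3,:3].T+z['T'][:3,3]
    P[d==0]=np.nan
    return P,z['p']
E
python3 - <<'E'
from h import *
for n in ['scene','side','wrist']: snap(n,n+'0')
print(env.get_obs())
print(env.get_calibration('scene')['T'],env.get_calibration('wrist')['T'])
E
```

```text
{'time_s': 0.15, 'qpos': array([ 0.80837769, 18.42883747, -4.0157528 , 83.15711667,  1.29341189,
       78.54124437, -3.25938179]), 'joint_velocities': array([ 0.03786466, -0.16731189,  0.05719261, -0.23297589,  0.01482757,
        0.06156135, -0.08550985]), 'effort': array([ 2.16972071e-04, -4.91794288e+01, -4.04079035e-01, -3.12878716e+01,
       -6.39387709e-02,  4.04033612e-02,  9.90178205e-05]), 'tool_pos': array([ 6.49624620e-01, -3.92172995e-05,  2.43733202e-01]), 'tool_rot': array([-1.79917928e+02,  3.37863648e-03,  9.00014915e+01]), 'force': array([ 0.49658985, -0.40275852, -0.7731515 ]), 'wrist_torque': array([ 0.0146645 , -0.02744431,  0.00486881]), 'grasp_force': 0.0, 'grip_width': 0.08716009406802722}
[[-0.25440655  0.79685366 -0.54799777  1.28586161]
 [ 0.96709554  0.21071985 -0.14256     0.1603774 ]
 [ 0.00187456 -0.5662344  -0.82424213  1.0456281 ]
 [ 0.          0.          0.          1.        ]] [[ 9.99999933e-01  1.02645843e-04 -3.52547949e-04  6.49783249e-01]
 [-5.04527925e-06 -9.56200423e-01 -2.92712744e-01  8.02397244e-02]
 [-3.67152244e-04  2.92712726e-01 -9.56200358e-01  3.83688589e-01]
 [ 0.00000000e+00  0.00000000e+00  0.00000000e+00  1.00000000e+00]]
```

View pics/scene0.png

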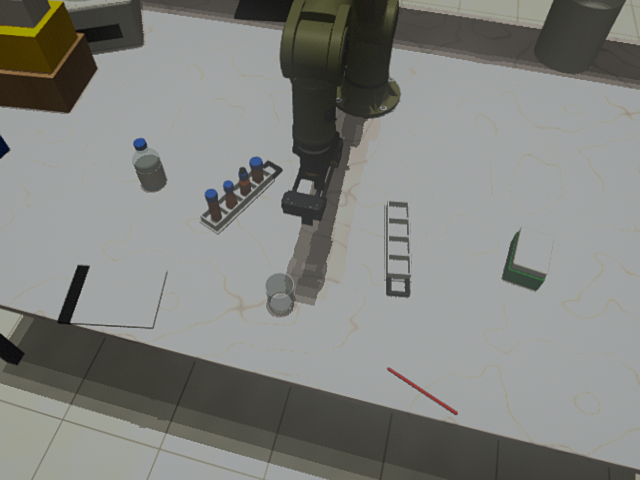

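View pics/wrist0.png

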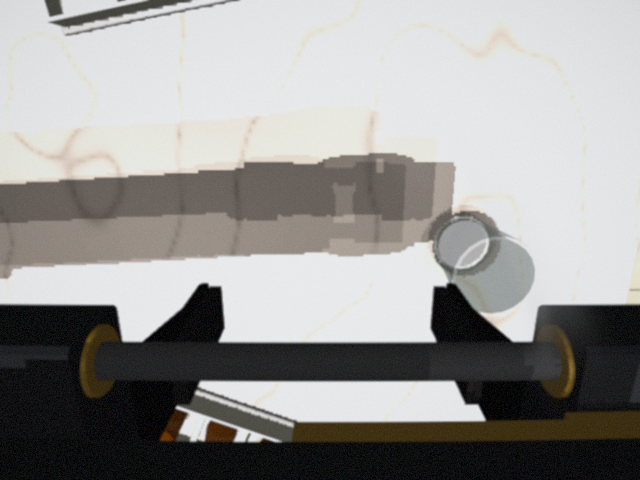

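The scene camera shows the full rack running (205,222)–(280,165) with its loop at (275,168). The empty rack runs (398,205)–(398,290) with its loop at (398,288). The beaker is at (280,295).

```bash
python3 - <<'E'
from h import *
P,p=world('scene0')
a=cv2.resize(p[140:240,190:300],None,fx=5,fy=5,interpolation=cv2.INTER_CUBIC)
b=cv2.resize(p[190:310,370:420],None,fx=5,fy=5,interpolation=cv2.INTER_CUBIC)[:500]
cv2.imwrite('pics/c1.png',np.hstack([a,b]))
hsv=cv2.cvtColor(p,cv2.COLOR_BGR2HSV)
m=((hsv[...,0]>100)&(hsv[...,0]<130)&(hsv[...,1]>120)&(hsv[...,2]>60)).astype(np.uint8)
m[:,:195]=0;m[:,290:]=0
n,l,s,c=cv2.connectedComponentsWithStats(m)
for i in range(1,n):
    if s[i,4]>15:
        Q=P[l==i]; k=Q[:,2]>np.nanmax(Q[:,2])-.008; print(c[i],s[i,4],np.nanmedian(Q[k],0),np.nanmax(Q[:,2]))
# rack point heights
for name,(u0,u1,v0,v1) in dict(full=(195,290,150,240),empty=(378,418,195,300)).items():
    Q=P[v0:v1,u0:u1].reshape(-1,3); 
    for lo,hi in ((.009,.034),(.024,.036)):
        q=Q[(Q[:,2]>lo)&(Q[:,2]<hi)][:,:2].astype(np.float32); r=cv2.minAreaRect(q); print(name,lo,len(q),r,cv2.boxPoints(r).tolist())
for name,(u0,u1,v0,v1) in dict(beaker=(262,298,270,318),box=(500,555,225,292),buf=(130,168,136,192)).items():
    Q=P[v0:v1,u0:u1].reshape(-1,3); q=Q[Q[:,2]>.03]; print(name,np.nanpercentile(q,[5,50,95],axis=0).round(3).tolist())
E
```

```text
[255.30120482 161.01204819] 83 [ 0.43968578 -0.20845501  0.08481937] 0.0894488503770744
[227.61702128 183.87234043] 47 [ 0.53899773 -0.24739708  0.09324307] 0.09649801066891839
[210.24050633 192.98734177] 79 [ 0.58872492 -0.27068377  0.10896912] 0.1141647836905696
full 0.009 1272 ((0.49775028228759766, -0.2295510172843933), (0.06311681121587753, 0.2679411768913269), 67.47599792480469) [[0.36190998554229736, -0.2073819637298584], [0.609412431716919, -0.3100222945213318], [0.633590579032898, -0.2517200708389282], [0.38608813285827637, -0.14907974004745483]]
full 0.024 564 ((0.5151357054710388, -0.23905131220817566), (0.059148434549570084, 0.2239195704460144), 67.03495025634766) [[0.4005105495452881, -0.22259825468063354], [0.6066828966140747, -0.3099648654460907], [0.6297608613967896, -0.2555043697357178], [0.42358851432800293, -0.16813775897026062]]
empty 0.009 1582 ((0.5625865459442139, 0.1908303052186966), (0.2695923447608948, 0.06511341780424118), 8.963933944702148) [[0.424363911151886, 0.2019864171743393], [0.4345094561576843, 0.13766826689243317], [0.7008091807365417, 0.1796741932630539], [0.6906636357307434, 0.24399234354496002]]
empty 0.024 542 ((0.5401580929756165, 0.18979547917842865), (0.22379052639007568, 0.05646313354372978), 9.867657661437988) [[0.4250800609588623, 0.19843356311321259], [0.4347562789916992, 0.14280574023723602], [0.6552361249923706, 0.18115739524364471], [0.6455599069595337, 0.23678521811962128]]
beaker [[0.748, -0.071, 0.034], [0.768, -0.044, 0.064], [0.808, -0.015, 0.086]]
box [[0.481, 0.457, 0.038], [0.548, 0.494, 0.073], [0.589, 0.533, 0.077]]
buf [[0.497, -0.501, 0.038], [0.525, -0.471, 0.096], [0.544, -0.451, 0.151]]
```

View pics/c1.png

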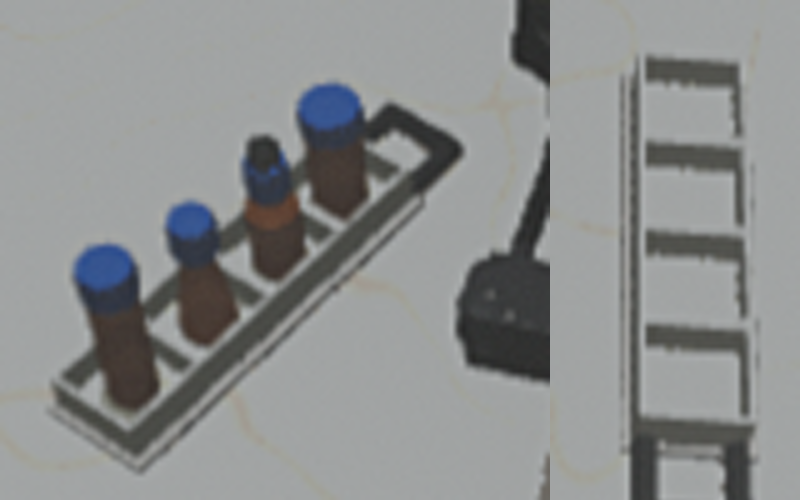

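Counting from the loop, the full rack holds jar, dropper, conical, tall. I'll hover above the tall bottle and look along the row with the wrist camera.

Request:
drive_tool([
  [[-34,-7.5,-5],[0,0,0],0],
  [[-34,-7.5,-5],[0,0,0],0],
  [[-34,-7.5,-5],[0,0,0],0],
  [[-34,-7.5,-5],[0,0,0],0],
  [[-34,-7.5,-5],[0,0,0],0],
  [[-34,-7.5,-5],[0,0,0],0],
  [[-34,-7.5,-5],[0,0,0],0],
  [[-32,-7.5,-5],[0,0,0],0],
  [[0,0,0],[0,0,-0.1176],0],
  [[0,0,0],[0,0,-0.1176],0],
  [[0,0,0],[0,0,-0.1176],0],
  [[0,0,0],[0,0,-0.1176],0],
], newtons=25)

```text
time_s: 1.15
tool_pos: [0.5897, -0.2702, 0.284]
tool_rot: [-180.0, -0.0, 117.3]
force: [-0.3, -0.5, -0.4]
grip_width: 0.0871
grasp_force: 0.0
```

Request:
drive_tool([
  [[0,0,0],[0,0,-0.1176],0],
  [[0,0,0],[0,0,-0.1176],0],
  [[0,0,0],[0,0,-0.1176],0],
  [[0,0,0],[0,0,-0.1176],0],
  [[0,0,0],[0,0,-0.1176],0],
  [[0,0,0],[0,0,-0.1176],0],
  [[0,0,0],[0,0,0],0],
  [[0,0,0],[0,0,0],0],
  [[0,0,0],[0,0,0],0],
])

```text
time_s: 1.9
tool_pos: [0.5899, -0.27, 0.2844]
tool_rot: [-180.0, -0.0, 157.2]
force: [0.1, 0.2, 1.0]
grip_width: 0.0866
grasp_force: 0.0
```

```bash
python3 - <<'E'
from h import *
snap('wrist','w1'); o=env.get_obs(); print(o['tool_pos'],o['tool_rot'],o['qpos'],o['time_s'])
E
```

```text
[ 0.58992849 -0.27004142  0.28440482] [-1.79999280e+02 -1.46043271e-02  1.57241958e+02] [25.38450396 17.45300381 -4.02643908 79.80474776  1.21672729 82.79894644
 88.63196922] 1.95
```

View pics/w1.png

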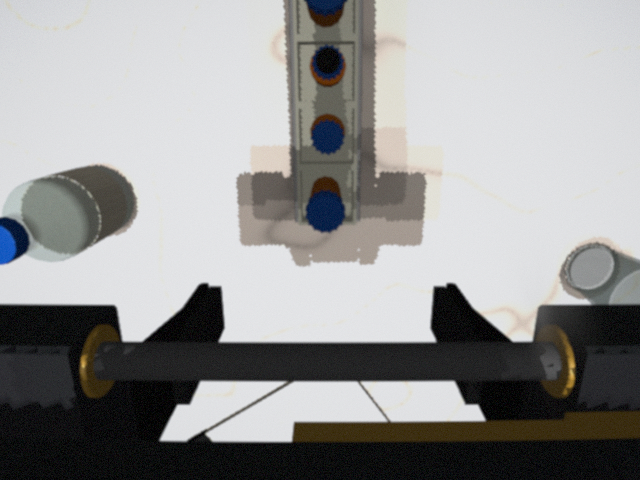

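The wrist view shows the row aligned: tall cap (326,210), conical (328,135), dropper (327,62), jar (326,0, cut off).

```bash
cat >> h.py <<'E'
def top(P,box,zl,zh):
    u0,u1,v0,v1=box; Q=P[v0:v1,u0:u1].reshape(-1,3); q=Q[(Q[:,2]>zl)&(Q[:,2]<zh)]
    c,r=cv2.minEnclosingCircle(q[:,:2].astype(np.float32)); return np.round([*c,r,*np.median(q,0)],4),len(q)
def rel(p):
    o=env.get_obs(); y=np.radians(o['tool_rot'][2]); d=np.array(p[:2])-o['tool_pos'][:2]
    return (1000*np.array([d@[np.cos(y),np.sin(y)],d@[np.sin(y),-np.cos(y)]])).round(1)
E
python3 - <<'E'
from h import *
P,p=world('w1')
for n,b,h in (('tall',(300,352,180,240),.109),('conical',(300,352,105,160),.093),('dropper',(300,352,35,92),.101),('jar',(300,352,0,28),.085)):
    t,k=top(P,b,h-.006,h+.006); print(n,t,k,rel(t),rel(t[3:]))
Q=P[0:240,270:390].reshape(-1,3); q=Q[(Q[:,2]>.024)&(Q[:,2]<.036)][:,:2].astype(np.float32); r=cv2.minAreaRect(q); print(r)
E
```

```text
tall [ 0.5884 -0.2712  0.0157  0.5876 -0.2707  0.1088] 1183 [ 1.  -1.7] [ 1.9 -1.5]
conical [ 0.5377 -0.2476  0.0133  0.5373 -0.2477  0.0928] 853 [56.8  0.5] [57.2  0.2]
dropper [ 0.4876 -0.2266  0.0092  0.4875 -0.2269  0.1001] 494 [111.2   0.5] [111.1   0.2]
jar [ 0.4472 -0.2124  0.0135  0.4514 -0.2141  0.0844] 350 [153.9  -2.1] [149.4  -2. ]
((0.5267382860183716, -0.2443026900291443), (0.05516883358359337, 0.1950504332780838), 67.6701889038086)
```

Request:
drive_tool([
  [[1,-1.5,30],[0,0,0],0],
  [[0,0,35],[0,0,0],0],
  [[0,0,35],[0,0,0],0],
  [[0,0,35],[0,0,0],0],
  [[0,0,25],[0,0,0],0],
  [[0,0,15],[0,0,0],0],
  [[0,0,10],[0,0,0],0],
  [[0,0,0],[0,0,0],0.4],
  [[0,0,0],[0,0,0],0.7],
  [[0,0,0],[0,0,0],1],
  [[0,0,0],[0,0,0],1],
  [[0,0,0],[0,0,0],1],
], newtons=25)

```text
time_s: 2.95
tool_pos: [0.5894, -0.2714, 0.1012]
tool_rot: [-180.0, 0.2, 157.4]
force: [-0.3, -0.9, -0.4]
grip_width: 0.0612
grasp_force: 0.0
```

Request:
drive_tool([
  [[0,0,0],[0,0,0],1],
  [[0,0,0],[0,0,0],1],
  [[0,0,0],[0,0,0],1],
  [[0,0,0],[0,0,0],1],
  [[0,0,0],[0,0,0],1],
  [[0,0,0],[0,0,0],1],
  [[0,0,0],[0,0,0],1],
  [[0,0,0],[0,0,0],1],
])

```text
time_s: 3.62
tool_pos: [0.5885, -0.2711, 0.0996]
tool_rot: [-180.0, 0.0, 157.4]
force: [0.7, 0.1, 1.2]
grip_width: 0.0272
grasp_force: 25.0
```

Request:
drive_tool([
  [[0,0,-8],[0,0,0],1],
  [[0,0,-14],[0,0,0],1],
  [[0,0,-24],[0,0,0],1],
  [[0,0,-30],[0,0,0],1],
  [[0,0,-30],[0,0,0],1],
  [[0,0,-30],[0,0,0],1],
  [[3,9,-16],[0,0,0],1],
  [[6,18,-8],[0,0,0],1],
  [[9,27,0],[0,0,0],1],
  [[11,33,0],[0,0,0],1],
  [[11,33,0],[0,0,0],1],
  [[11,33,0],[0,0,0],1],
], newtons=30)

```text
time_s: 4.62
tool_pos: [0.6001, -0.1088, 0.2602]
tool_rot: [180.0, 0.0, 157.3]
force: [1.3, 0.7, -1.2]
grip_width: 0.0274
grasp_force: 30.0
```

Request:
drive_tool([
  [[11,33,0],[0,0,0],1],
  [[11,33,0],[0,0,0],1],
  [[11,33,0],[0,0,0],1],
  [[11,33,0],[0,0,0],1],
  [[11,33,0],[0,0,0],1],
  [[11,33,0],[0,0,0],1],
  [[11,33,0],[0,0,0],1],
  [[11,33,0],[0,0,0],1],
  [[8,22,0],[0,0,0],1],
  [[4,10,0],[0,0,0],1],
  [[0,0,0],[0,0,-0.06],1],
  [[0,0,0],[0,0,-0.1],1],
])

```text
time_s: 5.62
tool_pos: [0.6216, 0.2018, 0.2597]
tool_rot: [-179.9, 0.0, 166.8]
force: [0.4, -0.2, -0.1]
grip_width: 0.027
grasp_force: 30.0
```

Request:
drive_tool([
  [[0,0,0],[0,0,-0.12],1],
  [[0,0,0],[0,0,-0.12],1],
  [[0,0,0],[0,0,-0.1],1],
  [[0,0,0],[0,0,-0.06],1],
  [[0,0,0],[0,0,0],1],
  [[0,0,0],[0,0,0],1],
  [[0,0,0],[0,0,0],1],
])

```text
time_s: 6.2
tool_pos: [0.622, 0.2006, 0.2597]
tool_rot: [-180.0, 0.0, -170.7]
force: [-0.2, 0.3, -0.2]
grip_width: 0.0269
grasp_force: 30.0
```

```bash
python3 - <<'E'
from h import *
o=env.get_obs();snap('wrist','w2');  print(o['tool_pos'],o['tool_rot'],o['qpos'],o['time_s'])
P,p=world('w2')
for n,(u0,u1,v0,v1) in dict(a=(270,390,0,300)).items():
    Q=P[v0:v1,u0:u1].reshape(-1,3)
    for lo,hi in ((.024,.036),(.02,.034)):
        q=Q[(Q[:,2]>lo)&(Q[:,2]<hi)][:,:2].astype(np.float32); r=cv2.minAreaRect(q); print(len(q),r,cv2.boxPoints(r).round(4).tolist())
E
```

```text
[0.62200124 0.2006353  0.25974787] [-1.79968669e+02  8.40745246e-03 -1.70687815e+02] [ -2.52221034  20.02197636 -23.13475372  80.6598483    7.8628785
  80.89907223  73.66655828] 6.2
3605 ((0.5559678077697754, 0.1924823522567749), (0.1867315024137497, 0.05517122521996498), 9.924490928649902) [[0.459199994802475, 0.20360000431537628], [0.46880000829696655, 0.14920000731945038], [0.6527000069618225, 0.18140000104904175], [0.6431999802589417, 0.23569999635219574]]
3885 ((0.555298924446106, 0.19236533343791962), (0.1880895495414734, 0.05517122521996498), 9.924491882324219) [[0.4578999876976013, 0.20329999923706055], [0.4674000144004822, 0.14900000393390656], [0.6527000069618225, 0.18140000104904175], [0.6431999802589417, 0.23569999635219574]]
```

View pics/w2.png

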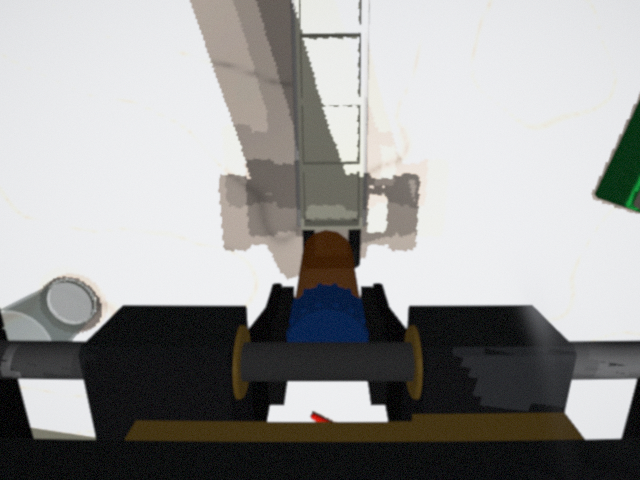

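The empty rack is aligned: the loop-end well is clear, its end wall at (330,222), and the bottle hangs straight. Lowering into well 1.

Request:
drive_tool([
  [[0.5,3.5,20],[0,0,0],1],
  [[0,0,30],[0,0,0],1],
  [[0,0,30],[0,0,0],1],
  [[0,0,25],[0,0,0],1],
  [[0,0,20],[0,0,0],1],
  [[0,0,15],[0,0,0],1],
  [[0,0,10],[0,0,0],1],
  [[0,0,6],[0,0,0],1],
  [[0,0,3],[0,0,0],1],
  [[0,0,0],[0,0,0],1],
  [[0,0,0],[0,0,0],1],
])

```text
time_s: 7.17
tool_pos: [0.6214, 0.2052, 0.1016]
tool_rot: [180.0, 0.1, -170.5]
force: [-1.0, 0.0, -0.7]
grip_width: 0.0272
grasp_force: 30.0
```

Request:
drive_tool([
  [[0,0,0],[0,0,0],0.6],
  [[0,0,0],[0,0,0],0.5],
  [[0,0,0],[0,0,0],0.3],
  [[0,0,0],[0,0,0],0],
  [[0,0,0],[0,0,0],0],
  [[0,0,0],[0,0,0],0],
  [[0,0,0],[0,0,0],0],
  [[0,0,0],[0,0,0],0],
])

```text
time_s: 7.83
tool_pos: [0.6207, 0.2049, 0.1006]
tool_rot: [-180.0, 0.0, -170.5]
force: [1.2, 0.4, -1.1]
grip_width: 0.0721
grasp_force: 0.0
```

Request:
drive_tool([
  [[0,0,-15],[0,0,0],0],
  [[0,0,-35],[0,0,0],0],
  [[0,0,-40],[0,0,0],0],
  [[0,0,-40],[0,0,0],0],
  [[0,0,-30],[0,0,0],0],
  [[13,-36,0],[0,0,0],0],
  [[13,-36,0],[0,0,0],0],
  [[13,-36,0],[0,0,0],0],
  [[13,-36,0],[0,0,0],0],
  [[13,-36,0],[0,0,0],0],
  [[13,-36,0],[0,0,0],0],
  [[13,-36,0],[0,0,0],0],
])

```text
time_s: 8.83
tool_pos: [0.5718, -0.0604, 0.2608]
tool_rot: [-180.0, 0.0, -170.5]
force: [1.2, 0.3, -0.3]
grip_width: 0.0868
grasp_force: 0.0
```

Request:
drive_tool([
  [[13,-36,0],[0,0,0],0],
  [[13,-36,0],[0,0,0],0],
  [[13,-36,0],[0,0,0],0],
  [[13,-36,0],[0,0,0],0],
  [[13,-36,0],[0,0,0],0],
  [[0,0,0],[0,0,0.112],0],
  [[0,0,0],[0,0,0.112],0],
  [[0,0,0],[0,0,0.112],0],
  [[0,0,0],[0,0,0.112],0],
  [[0,0,0],[0,0,0.112],0],
  [[0,0,0],[0,0,0],0],
  [[0,0,0],[0,0,0],0],
])

```text
time_s: 9.83
tool_pos: [0.5379, -0.2468, 0.2606]
tool_rot: [-180.0, 0.0, 157.6]
force: [0.2, 0.4, 0.2]
grip_width: 0.087
grasp_force: 0.0
```

```bash
python3 - <<'E'
from h import *
snap('wrist','w3'); snap('scene','s3');o=env.get_obs(); print(o['tool_pos'],o['tool_rot'],o['time_s'])
P,p=world('w3')
for n,b,h in (('conical',(290,360,170,280),.093),('dropper',(300,352,80,180),.101),('jar',(300,352,0,130),.085)):
    t,k=top(P,b,h-.005,h+.005); print(n,t,k,rel(t),rel(t[3:]))
P,p=world('s3')
print(top(P,(370,430,190,300),.104,.114))
cv2.imwrite('pics/c3.png',np.hstack([cv2.resize(p[180:310,360:440],None,fx=4,fy=4),cv2.resize(world('w3')[1],None,fx=.7,fy=.7).__getitem__(slice(0,336)) if 0 else cv2.copyMakeBorder(world('w3')[1][:,100:540],0,40,0,0,cv2.BORDER_CONSTANT)]))
E
```

```text
[ 0.53796005 -0.24680847  0.26059171] [-1.79998928e+02  6.37675298e-03  1.57537300e+02] 9.9333
conical [ 0.5377 -0.2476  0.0133  0.5369 -0.2474  0.0928] 867 [-0.1 -0.8] [ 0.8 -1. ]
dropper [ 0.4873 -0.2265  0.0089  0.4869 -0.2264  0.1   ] 502 [54.6 -0.6] [55.  -0.6]
jar [ 0.4516 -0.2112  0.0303  0.4393 -0.2087  0.0848] 1935 [93.4 -0.1] [105.7  -2.5]
(array([0.6235, 0.2049, 0.0157, 0.6238, 0.2049, 0.1092]), 122)
```

View pics/c3.png

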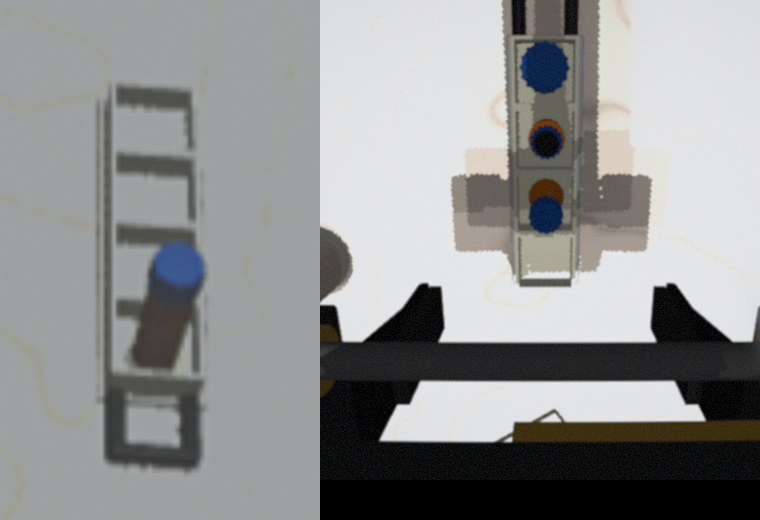

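The tall bottle is upright in the loop-end well; conical is directly below the tool (cap at (545,215)). Grasping conical.

Request:
drive_tool([
  [[0,-0.8,30],[0,0,0],0],
  [[0,0,35],[0,0,0],0],
  [[0,0,35],[0,0,0],0],
  [[0,0,35],[0,0,0],0.1],
  [[0,0,20],[0,0,0],0.1],
  [[0,0,13],[0,0,0],0.2],
  [[0,0,8],[0,0,0],0.3],
  [[0,0,0],[0,0,0],1],
  [[0,0,0],[0,0,0],1],
  [[0,0,0],[0,0,0],1],
  [[0,0,0],[0,0,0],1],
  [[0,0,0],[0,0,0],1],
], newtons=25)

```text
time_s: 10.93
tool_pos: [0.5385, -0.248, 0.086]
tool_rot: [-180.0, 0.1, 157.4]
force: [0.5, -0.4, -0.4]
grip_width: 0.0396
grasp_force: 0.0
```

Request:
drive_tool([
  [[0,0,0],[0,0,0],1],
  [[0,0,0],[0,0,0],1],
  [[0,0,0],[0,0,0],1],
  [[0,0,0],[0,0,0],1],
  [[0,0,0],[0,0,0],1],
  [[0,0,0],[0,0,0],1],
  [[0,0,0],[0,0,0],1],
])

```text
time_s: 11.52
tool_pos: [0.5379, -0.2478, 0.0849]
tool_rot: [-180.0, 0.0, 157.4]
force: [-0.9, 0.0, 3.0]
grip_width: 0.0222
grasp_force: 25.0
```

Request:
drive_tool([
  [[0,0,-8],[0,0,0],1],
  [[0,0,-14],[0,0,0],1],
  [[0,0,-24],[0,0,0],1],
  [[0,0,-30],[0,0,0],1],
  [[0,0,-30],[0,0,0],1],
  [[0,0,-26],[0,0,0],1],
  [[3,9,-12],[0,0,0],1],
  [[6,18,-6],[0,0,0],1],
  [[9,27,0],[0,0,0],1],
  [[11.2,33.2,0],[0,0,0],1],
  [[11.2,33.2,0],[0,0,0],1],
  [[11.2,33.2,0],[0,0,0],1],
], newtons=30)

```text
time_s: 12.52
tool_pos: [0.5482, -0.0836, 0.2337]
tool_rot: [-180.0, -0.1, 157.4]
force: [1.0, -0.7, -0.8]
grip_width: 0.0221
grasp_force: 30.0
```

Request:
drive_tool([
  [[11.2,33.2,0],[0,0,0],1],
  [[11.2,33.2,0],[0,0,0],1],
  [[11.2,33.2,0],[0,0,0],1],
  [[11.2,33.2,0],[0,0,0],1],
  [[11.2,33.2,0],[0,0,0],1],
  [[11.2,33.2,0],[0,0,0],1],
  [[11.2,33.2,0],[0,0,0],1],
  [[8,23,0],[0,0,0],1],
  [[4,11,0],[0,0,0],1],
  [[0,0,0],[0,0,-0.07],1],
  [[0,0,0],[0,0,-0.11],1],
  [[0,0,0],[0,0,-0.12],1],
])

```text
time_s: 13.52
tool_pos: [0.5675, 0.1941, 0.2336]
tool_rot: [-179.9, -0.1, 174.9]
force: [-0.3, -0.4, -0.9]
grip_width: 0.022
grasp_force: 30.0
```

Request:
drive_tool([
  [[0,0,0],[0,0,-0.12],1],
  [[0,0,0],[0,0,-0.1],1],
  [[0,0,0],[0,0,-0.05],1],
  [[0,0,0],[0,0,0],1],
  [[0,0,0],[0,0,0],1],
])

```text
time_s: 13.93
tool_pos: [0.5678, 0.1938, 0.234]
tool_rot: [-180.0, -0.1, -170.1]
force: [-0.1, -0.1, -0.9]
grip_width: 0.0222
grasp_force: 30.0
```

```bash
python3 - <<'E'
from h import *
snap('wrist','w4'); snap('side','d4')
print(rel((.568,.195)),env.get_obs()['tool_pos'])
P,p=world('w4')
Q=P[0:240,270:390].reshape(-1,3); q=Q[(Q[:,2]>.024)&(Q[:,2]<.036)][:,:2].astype(np.float32); print(cv2.minAreaRect(q),cv2.boxPoints(cv2.minAreaRect(q)))
E
```

```text
[-0.2  0.8] [0.56790464 0.19414606 0.23426419]
((0.5126075148582458, 0.18502618372440338), (0.1667039394378662, 0.055193837732076645), 9.91360092163086) [[0.42574897 0.19786093]
 [0.43525127 0.14349121]
 [0.5994661  0.17219144]
 [0.5899638  0.22656116]]
```

View pics/w4.png

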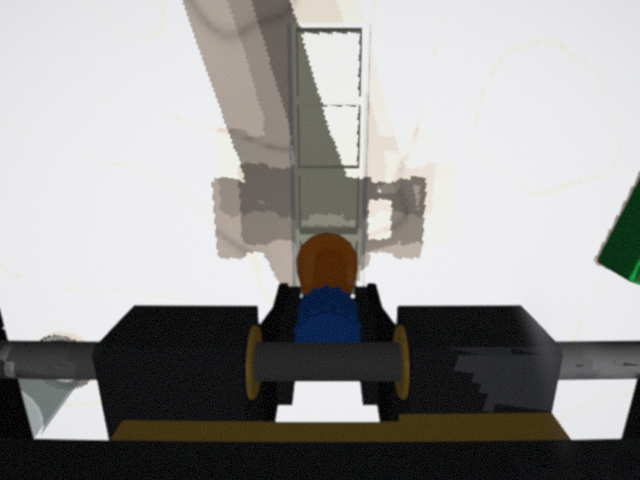

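View pics/d4.png

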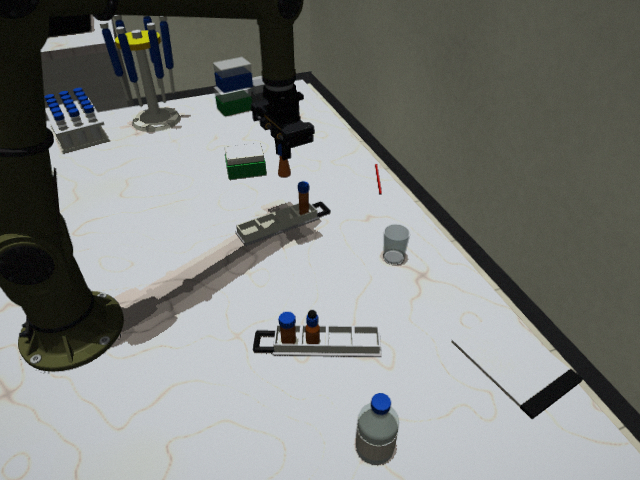

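Wrist and side views show the conical held upright over well 2, with tall standing in well 1. Lowering it.

Request:
drive_tool([
  [[0.5,0.5,20],[0,0,0],1],
  [[0,0,30],[0,0,0],1],
  [[0,0,30],[0,0,0],1],
  [[0,0,25],[0,0,0],1],
  [[0,0,17],[0,0,0],1],
  [[0,0,12],[0,0,0],1],
  [[0,0,8],[0,0,0],1],
  [[0,0,4.5],[0,0,0],1],
  [[0,0,2.5],[0,0,0],1],
  [[0,0,0],[0,0,0],1],
  [[0,0,0],[0,0,0],1],
])

```text
time_s: 14.95
tool_pos: [0.5682, 0.1954, 0.0866]
tool_rot: [180.0, 0.1, -170.0]
force: [-0.3, -0.4, -0.7]
grip_width: 0.022
grasp_force: 30.0
```

Request:
drive_tool([
  [[0,0,0],[0,0,0],0.65],
  [[0,0,0],[0,0,0],0.5],
  [[0,0,0],[0,0,0],0.3],
  [[0,0,0],[0,0,0],0],
  [[0,0,0],[0,0,0],0],
  [[0,0,0],[0,0,0],0],
  [[0,0,0],[0,0,0],0],
  [[0,0,0],[0,0,0],0],
])

```text
time_s: 15.62
tool_pos: [0.5675, 0.195, 0.0856]
tool_rot: [-180.0, 0.0, -170.0]
force: [0.1, -0.8, 0.8]
grip_width: 0.0672
grasp_force: 0.0
```

Request:
drive_tool([
  [[0,0,-15],[0,0,0],0],
  [[0,0,-35],[0,0,0],0],
  [[0,0,-40],[0,0,0],0],
  [[0,0,-40],[0,0,0],0],
  [[0,0,-35],[0,0,0],0],
  [[12.7,-33.4,0],[0,0,0],0],
  [[12.7,-33.4,0],[0,0,0],0],
  [[12.7,-33.4,0],[0,0,0],0],
  [[12.7,-33.4,0],[0,0,0],0],
  [[12.7,-33.4,0],[0,0,0],0],
  [[12.7,-33.4,0],[0,0,0],0],
  [[12.7,-33.4,0],[0,0,0],0],
])

```text
time_s: 16.62
tool_pos: [0.5201, -0.0522, 0.2508]
tool_rot: [-180.0, 0.0, -170.0]
force: [0.4, -0.9, 0.1]
grip_width: 0.0872
grasp_force: 0.0
```

Request:
drive_tool([
  [[12.7,-33.4,0],[0,0,0],0],
  [[12.7,-33.4,0],[0,0,0],0],
  [[12.7,-33.4,0],[0,0,0],0],
  [[12.7,-33.4,0],[0,0,0],0],
  [[12.7,-33.4,0],[0,0,0],0],
  [[0,0,0],[0,0,0.1134],0],
  [[0,0,0],[0,0,0.1134],0],
  [[0,0,0],[0,0,0.1134],0],
  [[0,0,0],[0,0,0.1134],0],
  [[0,0,0],[0,0,0.1134],0],
  [[0,0,0],[0,0,0],0],
  [[0,0,0],[0,0,0],0],
])

```text
time_s: 17.62
tool_pos: [0.4873, -0.226, 0.2506]
tool_rot: [-180.0, 0.0, 157.7]
force: [0.2, 0.4, 0.1]
grip_width: 0.0873
grasp_force: 0.0
```

```bash
python3 - <<'E'
from h import *
snap('wrist','w5'); snap('scene','s5');o=env.get_obs(); print(o['tool_pos'],o['tool_rot'],o['time_s'])
P,p=world('w5')
for n,b,h in (('dropper',(290,360,150,280),.101),('jar',(290,362,60,170),.085)):
    t,k=top(P,b,h-.005,h+.005); print(n,t,k,rel(t),rel(t[3:]))
P,p=world('s5')
print(top(P,(370,430,190,300),.104,.114),top(P,(370,430,190,300),.0895,.0955))
cv2.imwrite('pics/c5.png',cv2.resize(p[180:310,350:450],None,fx=4,fy=4))
E
```

```text
[ 0.48731145 -0.2260447   0.25057167] [-1.79998455e+02  3.40782238e-03  1.57715338e+02] 17.7167
dropper [ 0.4872 -0.2265  0.0089  0.4863 -0.2261  0.1001] 461 [-0.1 -0.5] [ 0.9 -0.4]
jar [ 0.4392 -0.2083  0.0178  0.4386 -0.2078  0.0848] 1762 [51.2 -1.8] [52.  -1.6]
(array([0.6224, 0.2047, 0.0158, 0.6237, 0.2047, 0.1088]), 125) (array([0.5974, 0.1997, 0.0403, 0.5743, 0.1966, 0.0929]), 88)
```

View pics/c5.png

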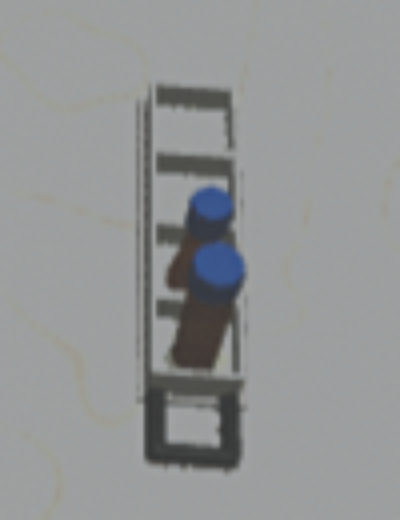

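Both placed bottles stand upright in their wells. Now the dropper.

Request:
drive_tool([
  [[0,-0.5,30],[0,0,0],0],
  [[0,0,35],[0,0,0],0],
  [[0,0,35],[0,0,0],0],
  [[0,0,30],[0,0,0],0.1],
  [[0,0,18],[0,0,0],0.1],
  [[0,0,11],[0,0,0],0.2],
  [[0,0,7],[0,0,0],0.3],
  [[0,0,0],[0,0,0],1],
  [[0,0,0],[0,0,0],1],
  [[0,0,0],[0,0,0],1],
  [[0,0,0],[0,0,0],1],
  [[0,0,0],[0,0,0],1],
], newtons=25)

```text
time_s: 18.72
tool_pos: [0.4879, -0.2269, 0.0858]
tool_rot: [-180.0, 0.1, 157.6]
force: [-0.2, -0.3, 0.6]
grip_width: 0.0396
grasp_force: 0.0
```

Request:
drive_tool([
  [[0,0,0],[0,0,0],1],
  [[0,0,0],[0,0,0],1],
  [[0,0,0],[0,0,0],1],
  [[0,0,0],[0,0,0],1],
  [[0,0,0],[0,0,0],1],
  [[0,0,0],[0,0,0],1],
  [[0,0,0],[0,0,0],1],
])

```text
time_s: 19.3
tool_pos: [0.4873, -0.2267, 0.0848]
tool_rot: [-180.0, 0.0, 157.6]
force: [0.1, -0.3, 3.2]
grip_width: 0.0202
grasp_force: 25.0
```

Request:
drive_tool([
  [[0,0,-8],[0,0,0],1],
  [[0,0,-14],[0,0,0],1],
  [[0,0,-24],[0,0,0],1],
  [[0,0,-30],[0,0,0],1],
  [[0,0,-30],[0,0,0],1],
  [[0,0,-26],[0,0,0],1],
  [[3,9,-12],[0,0,0],1],
  [[6,18,-6],[0,0,0],1],
  [[9,27,0],[0,0,0],1],
  [[11.5,33.6,0],[0,0,0],1],
  [[11.5,33.6,0],[0,0,0],1],
  [[11.5,33.6,0],[0,0,0],1],
], newtons=30)

```text
time_s: 20.3
tool_pos: [0.4969, -0.0612, 0.2339]
tool_rot: [-180.0, -0.1, 157.5]
force: [0.8, 0.1, -0.4]
grip_width: 0.0204
grasp_force: 30.0
```

Request:
drive_tool([
  [[11.5,33.6,0],[0,0,0],1],
  [[11.5,33.6,0],[0,0,0],1],
  [[11.5,33.6,0],[0,0,0],1],
  [[11.5,33.6,0],[0,0,0],1],
  [[11.5,33.6,0],[0,0,0],1],
  [[11.5,33.6,0],[0,0,0],1],
  [[8,23,0],[0,0,0],1],
  [[4,11,0],[0,0,0],1],
  [[0,0,0],[0,0,-0.07],1],
  [[0,0,0],[0,0,-0.11],1],
  [[0,0,0],[0,0,-0.12],1],
  [[0,0,0],[0,0,-0.12],1],
])

```text
time_s: 21.3
tool_pos: [0.5123, 0.1843, 0.2338]
tool_rot: [-179.9, -0.1, -178.1]
force: [-0.4, 0.3, -0.5]
grip_width: 0.0203
grasp_force: 30.0
```

Request:
drive_tool([
  [[0,0,0],[0,0,-0.1],1],
  [[0,0,0],[0,0,-0.045],1],
  [[0,0,0],[0,0,0],1],
  [[0,0,0],[0,0,0],1],
])

```text
time_s: 21.63
tool_pos: [0.5125, 0.1844, 0.2341]
tool_rot: [-180.0, -0.1, -170.2]
force: [0.0, -0.9, 0.1]
grip_width: 0.0203
grasp_force: 30.0
```

```bash
python3 - <<'E'
from h import *
snap('wrist','w6')
print(rel((.5125,.185)),env.get_obs()['tool_pos'])
E
```

```text
[-0.   0.5] [0.51255347 0.18453199 0.23416037]
```

View pics/w6.png

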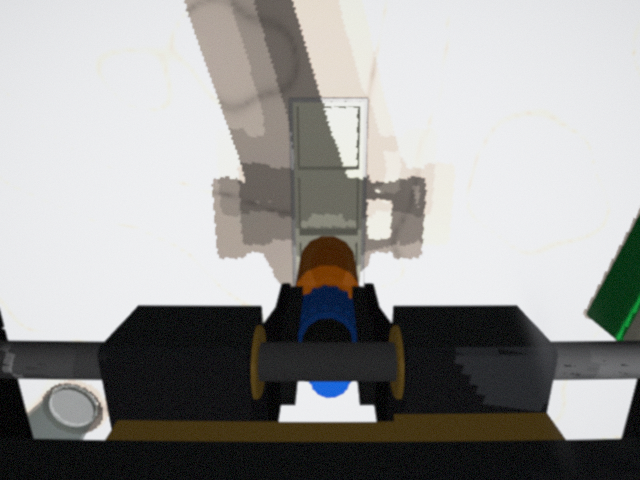

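The dropper hangs upright, centred over well 3, with walls at (300–365, 235) and conical's cap behind at (330,388). Lowering it.

Request:
drive_tool([
  [[0,0.5,20],[0,0,0],1],
  [[0,0,30],[0,0,0],1],
  [[0,0,30],[0,0,0],1],
  [[0,0,25],[0,0,0],1],
  [[0,0,17],[0,0,0],1],
  [[0,0,12],[0,0,0],1],
  [[0,0,8],[0,0,0],1],
  [[0,0,4.5],[0,0,0],1],
  [[0,0,2.5],[0,0,0],1],
  [[0,0,0],[0,0,0],1],
  [[0,0,0],[0,0,0],1],
])

```text
time_s: 22.6
tool_pos: [0.5134, 0.1859, 0.0865]
tool_rot: [180.0, 0.1, -170.1]
force: [0.3, 0.0, 0.4]
grip_width: 0.02
grasp_force: 30.0
```

Request:
drive_tool([
  [[0,0,0],[0,0,0],0.65],
  [[0,0,0],[0,0,0],0.5],
  [[0,0,0],[0,0,0],0.3],
  [[0,0,0],[0,0,0],0],
  [[0,0,0],[0,0,0],0],
  [[0,0,0],[0,0,0],0],
  [[0,0,0],[0,0,0],0],
  [[0,0,0],[0,0,0],0],
])

```text
time_s: 23.27
tool_pos: [0.5127, 0.1857, 0.0855]
tool_rot: [-180.0, -0.0, -170.1]
force: [-0.0, 0.1, 0.5]
grip_width: 0.0657
grasp_force: 0.0
```

Request:
drive_tool([
  [[0,0,-15],[0,0,0],0],
  [[0,0,-35],[0,0,0],0],
  [[0,0,-40],[0,0,0],0],
  [[0,0,-40],[0,0,0],0],
  [[0,0,-35],[0,0,0],0],
  [[12.75,-34.1,0],[0,0,0],0],
  [[12.75,-34.1,0],[0,0,0],0],
  [[12.75,-34.1,0],[0,0,0],0],
  [[12.75,-34.1,0],[0,0,0],0],
  [[12.75,-34.1,0],[0,0,0],0],
  [[12.75,-34.1,0],[0,0,0],0],
  [[12.75,-34.1,0],[0,0,0],0],
])

```text
time_s: 24.27
tool_pos: [0.4652, -0.0664, 0.2508]
tool_rot: [-180.0, 0.0, -170.1]
force: [0.8, 0.4, -0.2]
grip_width: 0.087
grasp_force: 0.0
```

Request:
drive_tool([
  [[12.75,-34.1,0],[0,0,0],0],
  [[12.75,-34.1,0],[0,0,0],0],
  [[12.75,-34.1,0],[0,0,0],0],
  [[12.75,-34.1,0],[0,0,0],0],
  [[0,0,0],[0,0,0.113],0],
  [[0,0,0],[0,0,0.113],0],
  [[0,0,0],[0,0,0.113],0],
  [[0,0,0],[0,0,0.113],0],
  [[0,0,0],[0,0,0.113],0],
  [[0,0,0],[0,0,0],0],
  [[0,0,0],[0,0,0],0],
])

```text
time_s: 25.18
tool_pos: [0.4392, -0.2079, 0.2506]
tool_rot: [-180.0, 0.0, 157.7]
force: [0.7, 0.3, -0.3]
grip_width: 0.0869
grasp_force: 0.0
```

```bash
python3 - <<'E'
from h import *
snap('wrist','w7'); snap('scene','s7');o=env.get_obs(); print(o['tool_pos'],o['tool_rot'],o['time_s'])
P,p=world('w7')
for n,b,h in (('jar',(285,365,150,280),.085),):
    t,k=top(P,b,h-.005,h+.005); print(n,t,k,rel(t),rel(t[3:]))
cv2.imwrite('pics/c7.png',cv2.resize(world('s7')[1][170:310,350:450],None,fx=4,fy=4))
E
```

```text
[ 0.43919435 -0.20794571  0.25057265] [-1.79997109e+02  4.85773280e-03  1.57706698e+02] 25.2833
jar [ 0.4394 -0.2083  0.0178  0.4386 -0.208   0.0849] 1581 [-0.3 -0.2] [ 0.5 -0.3]
```

View pics/c7.png

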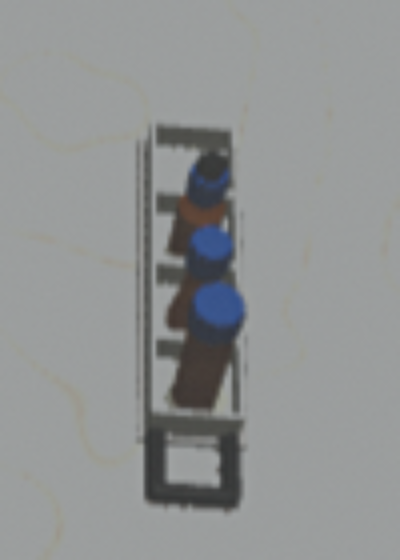

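All three placed bottles stand upright in order. Now the jar, directly below.

Request:
drive_tool([
  [[0,-0.2,30],[0,0,0],0],
  [[0,0,35],[0,0,0],0],
  [[0,0,35],[0,0,0],0],
  [[0,0,33],[0,0,0],0],
  [[0,0,20],[0,0,0],0.1],
  [[0,0,12],[0,0,0],0.2],
  [[0,0,8],[0,0,0],0.3],
  [[0,0,0],[0,0,0],1],
  [[0,0,0],[0,0,0],1],
  [[0,0,0],[0,0,0],1],
  [[0,0,0],[0,0,0],1],
  [[0,0,0],[0,0,0],1],
], newtons=25)

```text
time_s: 26.28
tool_pos: [0.4399, -0.2085, 0.0786]
tool_rot: [-180.0, 0.1, 157.6]
force: [-0.3, -0.4, -0.7]
grip_width: 0.0415
grasp_force: 0.0
```

Request:
drive_tool([
  [[0,0,0],[0,0,0],1],
  [[0,0,0],[0,0,0],1],
  [[0,0,0],[0,0,0],1],
  [[0,0,0],[0,0,0],1],
  [[0,0,0],[0,0,0],1],
  [[0,0,0],[0,0,0],1],
])

```text
time_s: 26.78
tool_pos: [0.4396, -0.2084, 0.0782]
tool_rot: [-180.0, 0.1, 157.6]
force: [-1.0, -0.1, 5.3]
grip_width: 0.031
grasp_force: 25.0
```

Request:
drive_tool([
  [[0,0,-8],[0,0,0],1],
  [[0,0,-14],[0,0,0],1],
  [[0,0,-24],[0,0,0],1],
  [[0,0,-30],[0,0,0],1],
  [[0,0,-30],[0,0,0],1],
  [[0,0,-26],[0,0,0],1],
  [[3,9,-12],[0,0,0],1],
  [[6,18,-6],[0,0,0],1],
  [[9,27,0],[0,0,0],1],
  [[12.4,34.3,0],[0,0,0],1],
  [[12.4,34.3,0],[0,0,0],1],
  [[12.4,34.3,0],[0,0,0],1],
], newtons=30)

```text
time_s: 27.78
tool_pos: [0.447, -0.0397, 0.2266]
tool_rot: [-180.0, -0.1, 157.5]
force: [0.3, 0.5, -1.7]
grip_width: 0.0313
grasp_force: 30.0
```

Request:
drive_tool([
  [[12.4,34.3,0],[0,0,0],1],
  [[12.4,34.3,0],[0,0,0],1],
  [[12.4,34.3,0],[0,0,0],1],
  [[12.4,34.3,0],[0,0,0],1],
  [[12.4,34.3,0],[0,0,0],1],
  [[8,23,0],[0,0,0],1],
  [[4,11,0],[0,0,0],1],
  [[0,0,0],[0,0,-0.07],1],
  [[0,0,0],[0,0,-0.11],1],
  [[0,0,0],[0,0,-0.12],1],
  [[0,0,0],[0,0,-0.12],1],
  [[0,0,0],[0,0,-0.1],1],
])

```text
time_s: 28.78
tool_pos: [0.4568, 0.1766, 0.2264]
tool_rot: [-180.0, -0.1, -172.3]
force: [-0.0, 0.3, -0.5]
grip_width: 0.0313
grasp_force: 30.0
```

Request:
drive_tool([
  [[0,0,0],[0,0,-0.045],1],
  [[0,0,0],[0,0,0],1],
  [[0,0,0],[0,0,0],1],
  [[0,0,0],[0,0,0],1],
])

```text
time_s: 29.12
tool_pos: [0.4575, 0.1763, 0.227]
tool_rot: [-180.0, -0.1, -170.1]
force: [0.1, 0.3, -1.6]
grip_width: 0.0309
grasp_force: 30.0
```

```bash
python3 - <<'E'
from h import *
snap('wrist','w8')
print(rel((.4583,.1755)),env.get_obs()['tool_pos'])
E
```

```text
[-0.5 -0.8] [0.45767456 0.17624514 0.22716777]
```

View pics/w8.png

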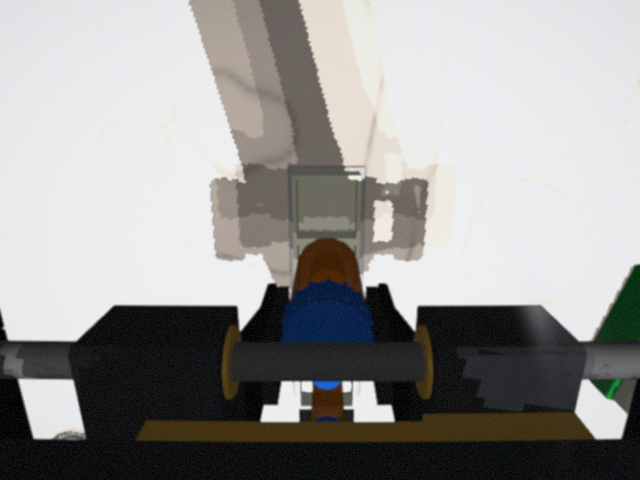

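The jar hangs upright over the last well, around (328,205). Lowering it.

Request:
drive_tool([
  [[-0.5,-0.8,20],[0,0,0],1],
  [[0,0,30],[0,0,0],1],
  [[0,0,30],[0,0,0],1],
  [[0,0,25],[0,0,0],1],
  [[0,0,17],[0,0,0],1],
  [[0,0,12],[0,0,0],1],
  [[0,0,8],[0,0,0],1],
  [[0,0,4.5],[0,0,0],1],
  [[0,0,2.5],[0,0,0],1],
  [[0,0,0],[0,0,0],1],
  [[0,0,0],[0,0,0],1],
])

```text
time_s: 30.08
tool_pos: [0.4594, 0.1757, 0.0794]
tool_rot: [180.0, 0.1, -170.1]
force: [-0.0, -0.5, -0.9]
grip_width: 0.0309
grasp_force: 30.0
```

Request:
drive_tool([
  [[0,0,0],[0,0,0],0.55],
  [[0,0,0],[0,0,0],0.4],
  [[0,0,0],[0,0,0],0.2],
  [[0,0,0],[0,0,0],0],
  [[0,0,0],[0,0,0],0],
  [[0,0,0],[0,0,0],0],
  [[0,0,0],[0,0,0],0],
  [[0,0,0],[0,0,0],0],
])

```text
time_s: 30.75
tool_pos: [0.4587, 0.1754, 0.0785]
tool_rot: [-180.0, 0.0, -170.1]
force: [-0.4, -0.3, -0.0]
grip_width: 0.0767
grasp_force: 0.0
```

Request:
drive_tool([
  [[0,0,-15],[0,0,0],0],
  [[0,0,-30],[0,0,0],0],
  [[0,0,-35],[0,0,0],0],
  [[0,0,-35],[0,0,0],0],
  [[0,0,-30],[0,0,0],0],
  [[0,-30,0],[0,0,0],0],
  [[0,-35,0],[0,0,0],0],
  [[0,-35,0],[0,0,0],0],
  [[0,-35,0],[0,0,0],0],
  [[0,0,0],[0,0,0],0],
  [[0,0,0],[0,0,0],0],
  [[0,0,0],[0,0,0],0],
])

```text
time_s: 31.75
tool_pos: [0.4819, 0.0429, 0.2235]
tool_rot: [180.0, -0.0, -170.1]
force: [0.7, -0.5, 0.1]
grip_width: 0.0873
grasp_force: 0.0
```

```bash
python3 - <<'E'
from h import *
snap('side','d9'); snap('scene','s9')
P,p=world('s9'); 
a=cv2.resize(p[170:310,350:450],None,fx=4,fy=4); b=cv2.resize(world('d9')[1][160:270,210:345],(400,326)); b=cv2.copyMakeBorder(b,0,560-326,0,0,cv2.BORDER_CONSTANT)
cv2.imwrite('pics/c9.png',np.hstack([a,b])); 
# positions in empty rack frame
c=np.array([.5395,.1894]); th=np.radians(9.92); ey=np.array([np.cos(th),np.sin(th)]); ex=np.array([ey[1],-ey[0]])
Q=P[170:310,370:430].reshape(-1,3); Q=Q[Q[:,2]>.03]; L=np.c_[(Q[:,:2]-c)@ex,(Q[:,:2]-c)@ey,Q[:,2]]
for y in (-.0825,-.0275,.0275,.0825):
    k=L[abs(L[:,1]-y)<.022]; t=k[k[:,2]>k[:,2].max()-.008]; print(y,t.mean(0).round(4),t[:,2].max().round(4))
E
```

```text
-0.0825 [ 0.0007 -0.0793  0.0853] 0.0895
-0.0275 [-0.0007 -0.023   0.1001] 0.1049
0.0275 [-0.0006  0.0312  0.0932] 0.0973
0.0825 [-0.0007  0.0856  0.1089] 0.1127
```

View pics/c9.png

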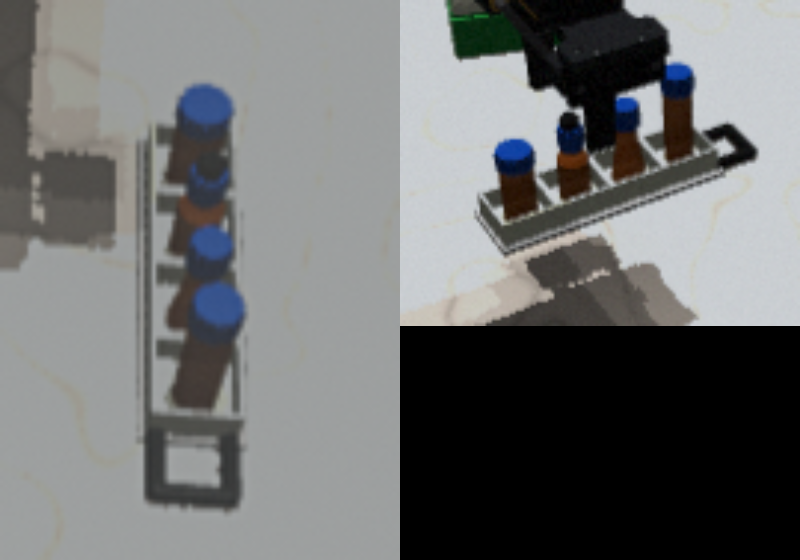

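All four bottles stand upright in order: tall, conical, dropper, jar counted from the loop. Each is centred within about 5 mm and at floor height, and the robot is clear.

```bash
python3 -c "
from cell import env
print(env.sign_off())"
```

```text
the job is handed in; nothing more can be done
None
```

All four bottles were moved into the empty rack in reverse order and stood upright and released in the last camera check; the job is handed in at about 32 s, with no verdict returned.

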